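# Open the filter bay of a bench air pump

## Task

Open the filter bay of the grey bench air pump so that its filter pad can be got at: press the blue snap tab in until the white filter cover springs loose, then push the cover along its guides right off its seat and leave it lying flat on the pump's top, clear of the guides. Nothing needs gripping: do not lift the cover, and leave the beaker and the bottles standing where they are.

Things in the scene. Friction and masses are not known exactly. Their poses are not given: they have to be found in the camera images.
- pump: Bench air pump, fixed. Origin on the bench under the middle of the filter seat; z up, +x is the way the cover slides off (at zero yaw away from the robot base). Casing x = -135 to 185 mm, y = -85 to 85 mm, flat grey top at z = 100 mm. Its top carries, from the -x end on, the blue snap tab, the seat with the cover between two guides, an empty deck, a rim. Gauge and hose barbs on the +x end face.
- seat (a point): Middle of the filter seat, on the pump's top, at pump x = 0, y = 0, z = 100 mm. Two grey guide rails run along pump x from -42 to 42 mm at y = +-36 to +-47 mm, 9 mm high, with lips over the cover's flange, open towards +x. Two spring housings 4 mm high at x = -62 to -48, y = +-23 to +-35 mm. Under the cover lies the filter pad, 8 mm below the top.
- deck (a point): Middle of the empty flat deck where the cover ends, on the pump's top at pump x = 110, y = 0, z = 100 mm. The deck spans x = 42 to 177 mm, y = -85 to 85 mm; a rim 7 mm high closes it at x = 177 to 185 mm, its two sides are open.
- tab_pad (a point): Centre of the top face of the blue press pad of the snap tab, at pump x = -67, y = 0, 111 mm above the bench at rest. The pad is 22 mm (pump x) by 28 mm (pump y) and stands 11 mm above the casing top.
- tab (a joint): Angle of the snap tab, rad: a sprung tongue hinged at pump x = -112 mm, 45 mm from the pad's centre. 0 at rest (up), 0.13 fully pressed (pad 6 mm down, 5 to 6 N down on the pad). At about 0.05 its lug leaves the latch window in the cover's flange. Let go, it springs back: to about 0.035 while the loose cover still lies over the lug, to 0 once that has passed.
- cover: White louvred filter cover, loose part, about 90 g. Origin at the centre of its underside; axes as the pump's at the start, when it sits on seat, locked by the tab. Flange 4 mm thick, x = -46 to 40, y = -40 to 40 mm. Pressing the tab lets two springs throw it about 8 mm to +x; then a push of a few newtons slides it. Clear of the guides after 88 mm of travel; meets the rim at 137 mm.
- hood_face (a point): Centre of the -x face of the cover's hood, the face to push against, at cover x = -22, y = 0, 16 mm above its underside. The hood is a block x = -22 to 36 mm, y = -32 to 32 mm, from 4 to 28 mm above the underside.
- beaker: Empty glass beaker, 72 mm diameter, 95 mm high, on the bench beside the pump; origin at the centre of its underside. Not to be disturbed.
- reagent_bottle: White plastic bottle with a blue cap, 60 mm diameter, 125 mm high, on the bench beside the pump; origin at the centre of its underside. Not to be disturbed.
- dropper_bottle: Small amber dropper bottle with a red bulb, 48 mm diameter, 118 mm high, on the bench beside the pump; origin at the centre of its underside. Not to be disturbed.
Not all that is in view belongs to the job. Several things have the shape of the cover; the one meant has the colours described above.

How it is judged:
On the way, in this order (a step that is already met when the one before it is completed fails the run):
1. the snap tab is pressed in (value of joint tab above 0.04 rad), for 0.05 s.
2. the cover is pushed clear of its guides (x of cover in the frame of pump above 0.09 m), for 0.1 s.
At the end, for the whole second after the job is handed in: The cover lies at rest and flat (within 0.06 rad) on the pump's top, its origin at least 90 mm along the pump's +x from the seat and 95 to 104 mm above the bench, so clear of the guides; the tab is back up (below 0.03 rad) (x of cover in the frame of pump above 0.09 m and z of cover in the frame of pump between 0.095 and 0.104 m and angle between cover's own z axis and vertical below 0.06 rad and linear speed of cover below 0.01 m/s and value of joint tab below 0.03 rad); the robot touches nothing.
It fails at once if the cover is lifted (its origin more than 8 mm above the casing top) (z of cover in the frame of pump above 0.108 m).
It fails at once if the cover falls off the pump (z of cover in the frame of pump below 0.085 m).
It fails at once if the beaker is shifted by more than 15 mm or tipped (distance of beaker from where it was at the start of the episode above 0.015 m or angle between beaker's own z axis and vertical above 0.25 rad).
It fails at once if the reagent bottle is shifted by more than 15 mm or tipped (distance of reagent_bottle from where it was at the start of the episode above 0.015 m or angle between reagent_bottle's own z axis and vertical above 0.25 rad).
It fails at once if the dropper bottle is shifted by more than 15 mm or tipped (distance of dropper_bottle from where it was at the start of the episode above 0.015 m or angle between dropper_bottle's own z axis and vertical above 0.25 rad).
It also fails if it takes over 35 s, if anything falls off the work surface, if the arm or the gripper's body presses on something with over 40 N, if the wrist force passes 120 N, or if a joint passes its speed limit or range.

## Robot

A 7-joint arm with a two-finger parallel gripper is mounted at the origin on the work surface. World frame = base frame: x ahead of the robot, y to its left, z up, the work surface at z = 0. Lengths are in m, angles in rad, forces in N, time in s.
With the tool pointing down it reaches from about 0.35 to 0.9 m from the base axis. Payload 8.1 kg.
Tool frame: the origin (TCP) lies at the very end of the fingers, on their centre line; the grasp point (between the pads) lies 19 mm behind it; z points along the fingers, y is the line along which they close (so a half turn about z gives the same grasp; the last joint's range is limited). The gripper opens to 92 mm and grips with 3 to 60 N. Pads are 19 mm wide; open, the fingers measure 130 mm over their backs; the gripper's body (75 mm by 190 mm) begins 47 mm behind the grasp point.
Start: joints at [-1.433, 0.434, 0.025, 1.573, -0.012, 1.134, -0.075], TCP at [0.149, 0.607, 0.227] pointing down, gripper open.
Joint ranges: [-2.62, 2.62], [-0.44, 2.09], [-1.27, 1.32], [0.08, 2.57], [-1.32, 4.46], [0.12, 2], [-2.74, 2.74]. Speed limits (rad/s): [2.22, 2.22, 3.01, 3.01, 3.14, 3.14, 3.14].

## Interface

Orientations are given as a unit quaternion [x, y, z, w].
In Python, from rig import get_state, capture, finish_job gives the robot as it stands.
- The arm moves only by the tool move_arm, never from a script. Its arguments are lists of equal length, an entry for each row: "dr": the turn, a rotation vector about the world's x, y, z normalised to -1 to 1, where 1 is 0.12 rad, a list of three; "dp": the shift along the world's x, y, z normalised to -1 to 1, where 1 is 0.05 m, a list of three; "grip": the opening, from 0 (shut) to 1 (fully open). A call has 1 to 8 rows; each row shifts and turns the commanded pose from where the row before left it; what a row does not reach is not made up. A row lasts 1/8 s, in which the tool goes at most 62.5 mm and 10.7 degrees, less where a joint would pass 70% of its speed; a pose out of reach is approached as far as the arm can. A call with a number of a shift or a turn outside -1 to 1 is refused whole. A call with a gripper value outside its range is refused whole. The fingers move at their own pace and stop on an object; "grip_force" is the grip in N (left out, the last holds). Time passes only in rows, so rows that do not move let the fingers close. It gives the time, the measured TCP pose, the force, the opening and the grip force at its end, in the units of the state.
- get_state(): the state, without advancing time (a new reading comes with each control period).
- capture(name): name is "scene" or "side" or "wrist"; returns a dict with "image" (480x640x3 uint8, red, green, blue), "vfov" (degrees; the focal length in pixels is half the picture's height over the tangent of half this angle, whatever the lens; pixels are square), "cx", "cy" (the principal point, pixels), "R" (3x3) and "t" (3): a world point X has camera coordinates R X + t. Camera axes: x right, y down, z forward; pixel columns grow to the right and rows downward; lengths in m; the calibration is good to about 2 mm. A picture is of the moment at which its call begins. There is no depth.
- finish_job(): hands the job in; it is judged then, once.
The state is a dict: "clock": time; "joint_positions": joint angles; "qvel": joint speeds; "effort": joint torques, N m; "tcp_pos": TCP position; "tcp_rot": TCP orientation; "wrist_force": force on the tool from outside, world axes, zero at the start; "torque": the same for the moment, N m; "gripper_width": finger opening in m; "gripper_force": force on a finger pad.
Only numpy, scipy, OpenCV 4.12 (cv2) and the standard library are available. Lean on these libraries where they do the work, as an engineer would, in place of code of your own. Each camera call takes 0.05 s, during which the arm holds its last target. There are 200 camera calls.

## Working session

There is one attempt and no reset: what is moved stays moved. The work goes in short steps, Python scripts to look and compute and a tool call to move; the robot and the scene stay as the last step left them, time stands still between calls to the robot, and variables do not carry over. Pictures are saved under pics/ and viewed, at most 10 in all, crops included, and the job is handed in when it is done.

Besides the shell and the picture viewer there is one more tool, called after ">>>" in YAML: its name, and indented under it one key for each argument. move_arm: Moves the arm, as the interface text tells. Scaled input: -1 to 1 covers 0.05 m each way for a shift and 0.12 rad each way for a turn. Its arguments: {"type":"object","properties":{"dr":{"type":"array"},"dp":{"type":"array"},"grip":{"type":"array"},"grip_force":{"type":"number"}},"required":["dr","dp","grip"]}

```bash
mkdir -p pics
cat > h.py <<'E'
import numpy as np, cv2
from rig import get_state, capture, finish_job
def shot(n,f):
    c=capture(n); cv2.imwrite('pics/'+f,c['image'][:,:,::-1]); np.save('pics/'+f+'.npy',c,allow_pickle=True); return c
def load(f): return np.load('pics/'+f+'.npy',allow_pickle=True).item()
def ray(c,u,v,z):
    f=240/np.tan(np.radians(c['vfov'])/2)
    R=np.array(c['R']);t=np.array(c['t']);o=-R.T@t
    d=R.T@np.array([(u-c['cx'])/f,(v-c['cy'])/f,1]); return o+d*(z-o[2])/d[2]
def proj(c,X):
    f=240/np.tan(np.radians(c['vfov'])/2)
    p=np.array(c['R'])@X+np.array(c['t']); return f*p[0]/p[2]+c['cx'],f*p[1]/p[2]+c['cy']
E
python3 - <<'E'
from h import *
for n in ('scene','side'):
    c=shot(n,n+'1.png'); print(n,c['vfov'],-np.array(c['R']).T@c['t'])
s=get_state();print(s['clock'],s['tcp_pos'],s['tcp_rot'])
E
```

```text
scene 57.74797546218906 [ 0.86512967 -0.37714001  0.61543419]
side 48.07674162727963 [0.22568954 0.60206301 0.795883  ]
0.1 [0.14900238 0.60652873 0.22605687] [ 1.20154186e-01  9.92755014e-01 -6.72945535e-04 -1.35393677e-05]
```

View pics/scene1.png

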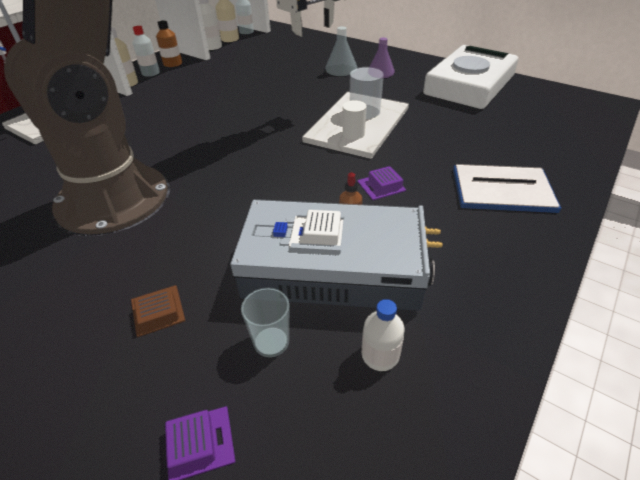

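View pics/side1.png

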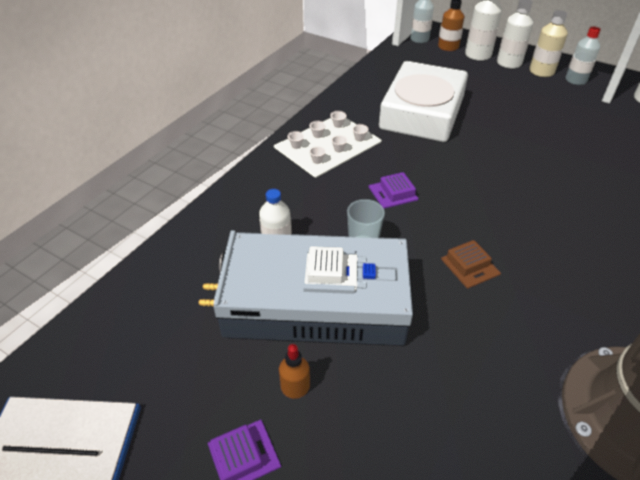

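Both views show the pump. In the scene view the blue tab is at about (281,229) and the white cover at (320,230). In the side view they are at (370,270) and (328,267).

Cover-shaped candidates in the scene view are white at (320,230), brown at (158,310), purple at (198,442) and purple at (383,182). The white one fits: it is white, and it sits on the pump beside the blue tab. I'll confirm that in a crop and measure the pose.

Run:
```python
from h import *
ims=[]
for n,b in (('scene',(225,190,450,290)),('side',(205,225,430,345))):
    c=load(n+'1.png'); im=np.ascontiguousarray(c['image'][:,:,::-1])
    x0,y0,x1,y1=b
    hsv=cv2.cvtColor(im,cv2.COLOR_BGR2HSV)
    m=cv2.inRange(hsv,(110,150,60),(130,255,255)); m2=np.zeros_like(m); m2[y0:y1,x0:x1]=m[y0:y1,x0:x1]
    for k in cv2.findContours(m2,cv2.RETR_EXTERNAL,cv2.CHAIN_APPROX_NONE)[0]:
        if cv2.contourArea(k)>8:
            M=cv2.moments(k);u,v=M['m10']/M['m00'],M['m01']/M['m00'];print(n,'blue',u,v,cv2.contourArea(k),ray(c,u,v,.109))
    # casing top: light grey blob
    g=cv2.inRange(hsv,(0,0,110),(179,70,255)); g2=np.zeros_like(g); g2[y0:y1,x0:x1]=g[y0:y1,x0:x1]
    k=max(cv2.findContours(g2,cv2.RETR_EXTERNAL,cv2.CHAIN_APPROX_NONE)[0],key=cv2.contourArea)
    q=cv2.approxPolyDP(cv2.convexHull(k),4,True)[:,0]
    for p in q: print(n,'corner',p,ray(c,*p,.1).round(4))
    ims.append(cv2.resize(im[y0:y1,x0:x1],(790,290),interpolation=cv2.INTER_CUBIC))
cv2.imwrite('pics/crop1.png',np.vstack(ims))
```

```text
scene blue 279.84375 228.828125 128.0 [0.47433087 0.04037118 0.109     ]
scene corner [231 261] [ 0.4497 -0.0587  0.1   ]
scene corner [253 200] [0.3723 0.0843 0.1   ]
scene corner [423 209] [0.6553 0.237  0.1   ]
scene corner [427 277] [0.7325 0.0864 0.1   ]
scene corner [372 283] [0.6668 0.0279 0.1   ]
scene corner [302 278] [ 0.5696 -0.024   0.1   ]
side blue 368.7870680044593 270.7435897435897 149.5 [0.47155121 0.04659096 0.109     ]
side corner [406 240] [ 0.4525 -0.0617  0.1   ]
side corner [409 324] [0.3683 0.1042 0.1   ]
side corner [215 314] [0.6401 0.25   0.1   ]
side corner [219 259] [0.7105 0.1537 0.1   ]
side corner [231 230] [0.738  0.0854 0.1   ]
side corner [260 225] [0.7004 0.0464 0.1   ]
side corner [380 225] [ 0.5106 -0.0717  0.1   ]
```

View pics/crop1.png

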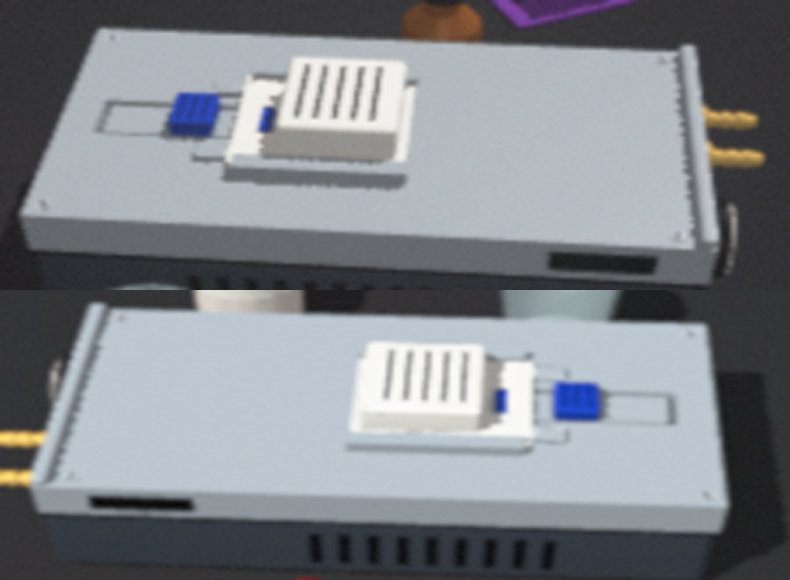

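The crop confirms it: the white louvred cover sits in its guides, with the blue pad on its -x side and an empty deck and rim on the other side. Now I'll compute yaw and position from the corners.

Run:
```python
from h import *
S=load('scene1.png');D=load('side1.png')
P={'A':ray(S,253.5,199.7,.1),'As':ray(D,411.5,313.5,.1),'B':ray(D,406.4,239,.1),'Bs':ray(S,232,264,.1),'Cs':ray(D,215.8,307,.107),'C':ray(S,421,207,.107),'D':ray(D,232,233,.107)}
for k in P: print(k,P[k].round(4))
loc={'A':(-135,85),'As':(-135,85),'B':(-135,-85),'Bs':(-135,-85)}
for a,b in (('A','C'),('As','Cs'),('B','D')): d=P[b]-P[a]; print(a,b,np.degrees(np.arctan2(d[1],d[0])),np.hypot(*d[:2]))
for a,b in (('B','A'),('B','As'),('Bs','A')): d=P[b]-P[a]; print(a,b,np.degrees(np.arctan2(d[1],d[0]))-90,np.hypot(*d[:2]))
# rigid fit
src=np.array([(-.135,.085)]*2+[(-.135,-.085)]*2+[(.185,.085)]*2+[(.185,-.085),(-.067,0),(-.067,0)])
dst=np.array([P[k][:2] for k in ('A','As','B','Bs','C','Cs','D')]+[ray(S,279.8,228.8,.108)[:2],ray(D,368.8,270.7,.108)[:2]])
a,b=src-src.mean(0),dst-dst.mean(0)
y=np.arctan2((a[:,0]*b[:,1]-a[:,1]*b[:,0]).sum(),(a*b).sum());R=np.array([[np.cos(y),-np.sin(y)],[np.sin(y),np.cos(y)]])
t=dst.mean(0)-R@src.mean(0);print('yaw',np.degrees(y),'seat',t,'res mm',((src@R.T+t-dst)*1e3).round(1).tolist())
print('tab',R@[-.067,0]+t,'hood',R@[-.022,0]+t,'x',R[:,0])
s=get_state();Rm=__import__('scipy.spatial.transform',fromlist=['R']).Rotation.from_quat(s['tcp_rot']).as_matrix();print(Rm)
for n,c,u,v,h in (('reag',S,387,308,.125),('drop',S,351,178,.118),('beak',S,266,305,.095),('dropD',D,293,351,.118)):
    w=ray(c,u,v,h)[:2];print(n,w,R.T@(w-t))
```

```text
A [0.3725 0.0855 0.1   ]
As [0.3736 0.0835 0.1   ]
B [ 0.4529 -0.0644  0.1   ]
Bs [ 0.4558 -0.0628  0.1   ]
Cs [0.6437 0.2421 0.107 ]
C [0.6526 0.232  0.107 ]
D [0.7264 0.0957 0.107 ]
A C 27.606598952085594 0.31609612451054503
As Cs 30.429886263162597 0.31320434271079367
B D 30.35545212725306 0.3169303770728734
B A 28.212606389076612 0.17015608291078463
B As 28.19655208708133 0.16781631143202078
Bs A 29.32067923001692 0.17012056598643036
yaw 29.383808396733897 seat [0.52982525 0.07587141] res mm [[-2.0, -1.8], [-3.2, 0.2], [1.0, -0.0], [-1.9, -1.6], [-3.3, 8.7], [5.6, -1.4], [6.3, -3.2], [-2.0, 1.8], [-0.5, -2.7]]
tab [0.47144463 0.04299736] hood [0.51065549 0.06507695] x [0.8713525  0.49065753]
[[-9.71125943e-01  2.38567323e-01 -1.88596996e-04]
 [ 2.38567360e-01  9.71125037e-01 -1.33288648e-03]
 [-1.34831896e-04 -1.33939373e-03 -9.99999094e-01]]
reag [ 0.71692444 -0.02028923] [ 0.11584741 -0.17559145]
drop [0.50458457 0.22622973] [0.05178091 0.14339963]
beak [ 0.55378577 -0.0941471 ] [-0.0625428  -0.15990247]
dropD [0.48885812 0.2510426 ] [0.05025225 0.17273668]
```

>>> move_arm:
  dp:
    - [0.54, -0.94, 0]
    - [0.54, -0.94, 0]
    - [0.54, -0.94, 0]
    - [0.54, -0.94, 0]
    - [0.54, -0.94, 0]
    - [0.54, -0.94, 0]
    - [0.54, -0.94, 0]
    - [0.54, -0.94, 0]
  dr:
    - [0, 0, 0.52]
    - [0, 0, 0.52]
    - [0, 0, 0.52]
    - [0, 0, 0.52]
    - [0, 0, 0.52]
    - [0, 0, 0.52]
    - [0, 0, 0.52]
    - [0, 0, 0.52]
  grip: [0, 0, 0, 0, 0, 0, 0, 0]

```text
clock: 1.1
tcp_pos: [0.3656, 0.2292, 0.2267]
tcp_rot: [-0.13, 0.992, 0.0, -0.0]
wrist_force: [1.6, 0.2, -0.8]
gripper_width: 0.0165
gripper_force: 0.0
```

>>> move_arm:
  dp:
    - [0.53, -0.93, 0]
    - [0.53, -0.93, 0]
    - [0.53, -0.93, 0]
    - [0.53, -0.93, -0.5]
    - [0, 0, -0.6]
    - [0, 0, 0]
  dr:
    - [0, 0, 0.52]
    - [0, 0, 0.52]
    - [0, 0, 0.52]
    - [0, 0, 0.52]
    - [0, 0, 0]
    - [0, 0, 0]
  grip: [0, 0, 0, 0, 0, 0]

```text
clock: 1.85
tcp_pos: [0.4694, 0.0443, 0.17]
tcp_rot: [-0.251, 0.968, 0.0, -0.002]
wrist_force: [-0.5, 0.1, 0.6]
gripper_width: 0.0004
gripper_force: 0.0
```

Run:
```python
from h import *
s=get_state();print(s['tcp_pos'],s['tcp_rot'],s['gripper_width'],s['wrist_force'])
c=shot('wrist','w1.png');shot('side','side2.png');shot('scene','scene2.png')
print(-np.array(c['R']).T@c['t'],proj(c,np.array([.4714,.043,.111])))
S=load('scene2.png')['image'][140:300,180:450,::-1];D=load('side2.png')['image'][180:340,200:470,::-1]
cv2.imwrite('pics/m2.png',np.vstack([cv2.resize(np.hstack([S,D]),(800,237)),cv2.resize(c['image'][:,:,::-1],(480,360)) if 0 else cv2.copyMakeBorder(cv2.resize(c['image'][:,:,::-1],(480,360)),0,0,0,320,0)]))
```

```text
[0.46936416 0.04426182 0.17001401] [-2.50585724e-01  9.68091392e-01  4.25919848e-06 -2.41916080e-03] 0.0004107534132348482 [-0.51935112  0.08743368  0.6241739 ]
[0.40432915 0.00632862 0.32901517] (np.float64(313.3121991582452), np.float64(268.0439589236093))
```

View pics/m2.png

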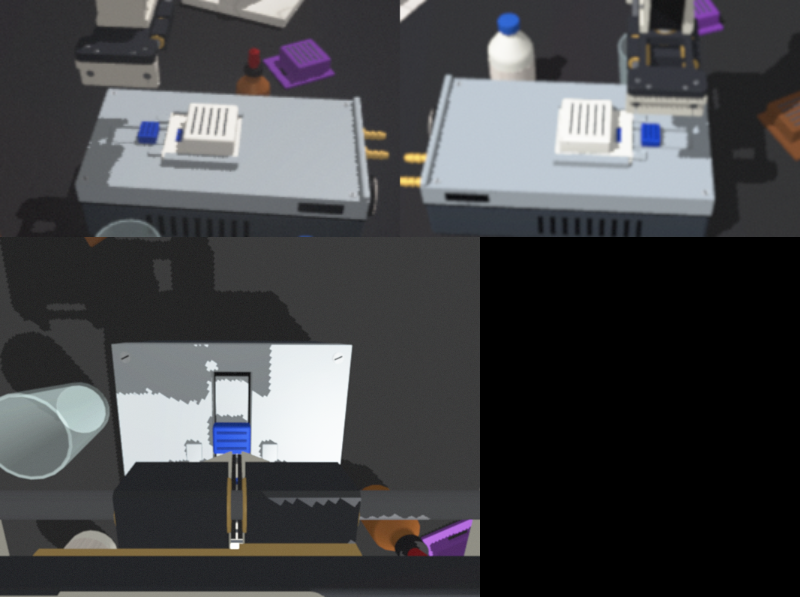

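The wrist view shows the blue pad at about full-frame (309,270), against a predicted (313,268). I'll refine the pose with this closer view and check where the TCP projects.

Run:
```python
from h import *
c=load('w1.png');im=np.ascontiguousarray(c['image'][:,:,::-1]);hsv=cv2.cvtColor(im,cv2.COLOR_BGR2HSV)
m=cv2.inRange(hsv,(105,120,60),(130,255,255))
k=max(cv2.findContours(m,cv2.RETR_EXTERNAL,cv2.CHAIN_APPROX_NONE)[0],key=cv2.contourArea)
x,y,w,h=cv2.boundingRect(k);print(x,y,w,h)
for p in ((x,y),(x+w,y),(x+w/2,y)): print(ray(c,*p,.111))
print('rear corners',ray(c,112*4/3,(344-237)*4/3,.1),ray(c,352*4/3,(344-237)*4/3,.1))
T=get_state()['tcp_pos']
for n in('w1.png','scene2.png','side2.png'):print(n,proj(load(n),np.array(T)))
```

```text
284 247 50 43
[0.4685347 0.0232624 0.111    ]
[0.45540925 0.04697402 0.111     ]
[0.46197309 0.0351162  0.111     ]
rear corners [ 0.45530837 -0.06546605  0.1       ] [0.37279245 0.08336014 0.1       ]
w1.png (np.float64(319.0615423298855), np.float64(320.83240054899585))
scene2.png (np.float64(277.0999044411235), np.float64(197.7580671915078))
side2.png (np.float64(371.79243614344983), np.float64(244.4323395605179))
```

>>> move_arm:
  dp:
    - [0.05, -0.07, -0.5]
    - [0, 0, -0.5]
    - [0, 0, -0.1]
    - [0, 0, -0.08]
    - [0, 0, -0.08]
    - [0, 0, 0]
    - [0, 0, 0]
  dr:
    - [0, 0, 0]
    - [0, 0, 0]
    - [0, 0, 0]
    - [0, 0, 0]
    - [0, 0, 0]
    - [0, 0, 0]
    - [0, 0, 0]
  grip: [0, 0, 0, 0, 0, 0, 0]

```text
clock: 2.88
tcp_pos: [0.4744, 0.0418, 0.1094]
tcp_rot: [-0.251, 0.968, 0.0, 0.001]
wrist_force: [1.8, 2.7, 2.9]
gripper_width: 0.0003
gripper_force: 1.9
```

>>> move_arm:
  dp:
    - [0, 0, -0.04]
    - [0, 0, -0.04]
    - [0, 0, 0]
    - [0, 0, 0]
  dr:
    - [0, 0, 0]
    - [0, 0, 0]
    - [0, 0, 0]
    - [0, 0, 0]
  grip: [0, 0, 0, 0]

```text
clock: 3.38
tcp_pos: [0.4751, 0.042, 0.1059]
tcp_rot: [-0.251, 0.968, 0.0, 0.002]
wrist_force: [0.8, 2.9, 13.4]
gripper_width: 0.0003
gripper_force: 7.0
```

Run:
```python
from h import *
c=shot('side','side3.png');s=get_state();print(s['tcp_pos'],s['wrist_force'])
a=load('side1.png')['image'][225:325,280:400,::-1];b=c['image'][225:325,280:400,::-1]
cv2.imwrite('pics/m3.png',cv2.resize(np.hstack([a,b]),(800,333),interpolation=cv2.INTER_CUBIC))
```

```text
[0.47508792 0.04201105 0.10595499] [-0.56260649  2.91831189 13.62577815]
```

View pics/m3.png

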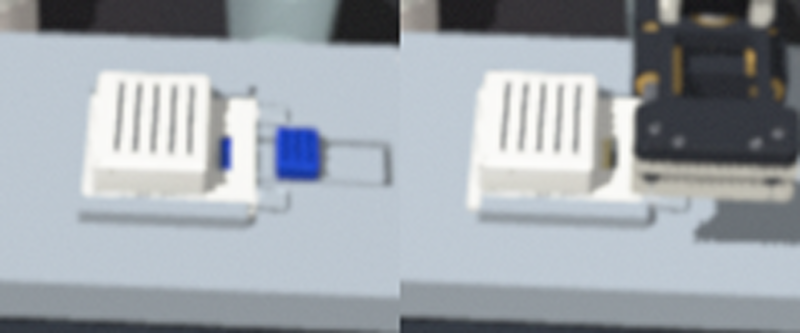

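The cover has sprung forward (its edge moved from 80 to 468-400=68 in the enlargement, and the blue lug is gone from the window). I'll rise, step behind the hood and lower.

>>> move_arm:
  dp:
    - [0, 0, 0.4]
    - [0, 0, 0]
    - [0.31, 0.175, 0]
    - [0.31, 0.175, 0]
    - [0, 0, -0.2]
    - [0, 0, -0.12]
    - [0, 0, 0]
  dr:
    - [0, 0, 0]
    - [0, 0, 0]
    - [0, 0, 0]
    - [0, 0, 0]
    - [0, 0, 0]
    - [0, 0, 0]
    - [0, 0, 0]
  grip: [0, 0, 0, 0, 0, 0, 0]

```text
clock: 4.3
tcp_pos: [0.5034, 0.0584, 0.1077]
tcp_rot: [-0.251, 0.968, -0.0, -0.001]
wrist_force: [-0.3, 0.9, 0.8]
gripper_width: 0.0004
gripper_force: 0.0
```

>>> move_arm:
  dp:
    - [0.12, 0.067, 0.01]
    - [0.12, 0.067, 0]
    - [0.12, 0.067, 0]
    - [0.12, 0.067, 0]
    - [0.12, 0.067, 0]
    - [0.12, 0.067, 0]
    - [0.12, 0.067, 0]
    - [0.12, 0.067, 0]
  dr:
    - [0, 0, 0]
    - [0, 0, 0]
    - [0, 0, 0]
    - [0, 0, 0]
    - [0, 0, 0]
    - [0, 0, 0]
    - [0, 0, 0]
    - [0, 0, 0]
  grip: [0, 0, 0, 0, 0, 0, 0, 0]

```text
clock: 5.3
tcp_pos: [0.553, 0.086, 0.1092]
tcp_rot: [-0.251, 0.968, 0.0, -0.0]
wrist_force: [-1.0, -0.9, 0.5]
gripper_width: 0.0006
gripper_force: 0.6
```

>>> move_arm:
  dp:
    - [0.12, 0.067, 0]
    - [0.12, 0.067, 0]
    - [0.12, 0.067, 0]
    - [0.12, 0.067, 0]
    - [0.12, 0.067, 0]
    - [0.12, 0.067, 0]
    - [0.1, 0.056, 0]
    - [0, 0, 0]
  dr:
    - [0, 0, 0]
    - [0, 0, 0]
    - [0, 0, 0]
    - [0, 0, 0]
    - [0, 0, 0]
    - [0, 0, 0]
    - [0, 0, 0]
    - [0, 0, 0]
  grip: [0, 0, 0, 0, 0, 0, 0, 0]

```text
clock: 6.3
tcp_pos: [0.5941, 0.1091, 0.1092]
tcp_rot: [-0.251, 0.968, 0.0, 0.0]
wrist_force: [-1.4, 0.0, -1.0]
gripper_width: 0.0004
gripper_force: 0.0
```

>>> move_arm:
  dp:
    - [-0.15, -0.08, 0]
    - [0, 0, 0.3]
    - [-0.3, -0.17, 0.8]
    - [-0.5, -0.3, 0.8]
    - [-0.5, -0.3, 0.5]
    - [0, 0, 0]
    - [0, 0, 0]
  dr:
    - [0, 0, 0]
    - [0, 0, 0]
    - [0, 0, 0]
    - [0, 0, 0]
    - [0, 0, 0]
    - [0, 0, 0]
    - [0, 0, 0]
  grip: [0, 0, 0, 0, 0, 0, 0]

```text
clock: 7.18
tcp_pos: [0.5213, 0.0666, 0.2297]
tcp_rot: [-0.251, 0.968, 0.0, 0.001]
wrist_force: [-0.6, 1.1, -0.4]
gripper_width: 0.0008
gripper_force: 0.0
```

Run:
```python
from h import *
a=shot('side','side4.png')['image'][190:350,190:430,::-1];b=shot('scene','scene4.png')['image'][160:320,210:450,::-1]
cv2.imwrite('pics/m4.png',cv2.resize(np.hstack([a,b]),(800,267),interpolation=cv2.INTER_CUBIC))
R=np.array([[.873,-.487],[.487,.873]]);t=np.array([.5305,.0738])
for n in('side4.png','scene4.png'):
    print(n,[np.round(proj(load(n),np.array([*(R@[x,0]+t),.104])),0) for x in (.042,.06,.177)])
```

```text
side4.png [array([306., 268.]), array([296., 268.]), array([228., 266.])]
scene4.png [array([341., 233.]), array([352., 234.]), array([420., 237.])]
```

View pics/m4.png

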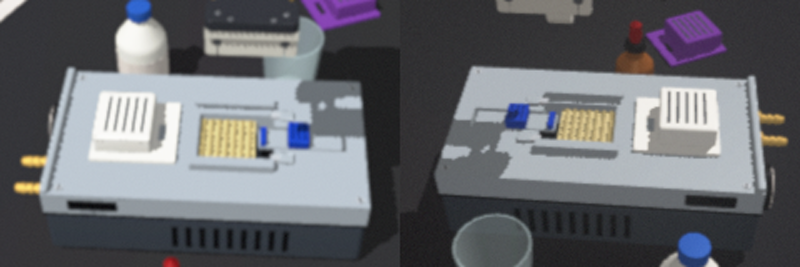

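The cover lies flat on the deck. Its rear flange edge is at side column 298 and scene column 352, which puts pump x of the edge at about 57–60 mm and the cover at about 103–106 mm. The filter pad is exposed, the tab is up, the bottles and beaker are standing, and the arm is clear.

```bash
python3 -c "
from rig import finish_job
print(finish_job())"
```

```text
the job is handed in; nothing more can be done
None
```

The job is handed in, though the call gave no verdict: the snap tab was pressed, and the last pictures show the cover flat on the deck about 105 mm from its seat, the filter pad exposed, the tab back up, and the arm clear of everything.

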